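# Lock the fence stop and hold its pivot bolt

### The arm

A 6-joint arm with a two-finger parallel gripper is mounted at the origin on the work surface. World frame = base frame: x ahead of the robot, y to its left, z up, the work surface at z = 0. Lengths are in m, angles in rad, forces in N, time in s.
With the tool pointing down it reaches from about 0.25 to 0.8 m from the base axis. Payload 8.5 kg.
Tool frame: the origin (TCP) lies midway between the tips of the shut fingers; the grasp point (between the pads) lies 19 mm behind it; z points along the fingers, y is the line along which they close (so a half turn about z gives the same grasp; the last joint's range is limited). The gripper opens to 85 mm and grips with 20 to 120 N. Pads are 22 mm wide; open, the fingers measure 114 mm over their backs; the gripper's body (76 mm by 85 mm) begins 54 mm behind the grasp point. The pads swing forward as they close: fully open they stand 13 mm farther back than shut.
Start: joints at [1.191, 0.238, -0.013, 1.319, 0, 1.571], TCP at [0.195, 0.488, 0.231] pointing down, gripper open.
Joint ranges: [-2.66, 2.66], [-1.03, 1.9], [-1.14, 1.46], [-1.82, 2.27], [-1.45, 1.34], [-3.14, 3.14]. Speed limits (rad/s): [2.22, 2.22, 2.79, 3.14, 3.14, 3.14].

### API

Orientations are given as a unit quaternion [x, y, z, w].
In Python, from bench import ctrl gives the robot as it stands.
- The arm moves only by the tool arm_command, never from a script. Its argument "increments" is a list of rows, each a list of 3 entries, a list of its own where there are three numbers: the turn, a rotation vector about the world's x, y, z in degrees, then the shift along the world's x, y, z in mm, then the finger opening in mm, from 0 to 85.4. A call has 1 to 10 rows; each row is the pose to reach, as a shift and turn from the pose commanded when the call began; what a row does not reach only later rows make up. A row lasts 1/8 s, in which the tool goes at most 62.5 mm and 10.7 degrees, less where a joint would pass 70% of its speed; a pose out of reach is approached as far as the arm can. A call with a gripper value outside its range is refused whole. The fingers move at their own pace and stop on an object; the grip force is fixed at half the most. Time passes only in rows, so rows that repeat a pose let the fingers close. It gives the time, the measured TCP pose, the force, the opening and the grip force at its end, in the units of the state.
- ctrl.read_state(): the state, without advancing time (a new reading comes with each control period).
- ctrl.get_image(name): name is "scene" or "side" or "wrist"; returns a dict with "color" (384x512x3 uint8, red, green, blue), "fovy" (degrees; the focal length in pixels is half the picture's height over the tangent of half this angle, whatever the lens; pixels are square), "cx", "cy" (the principal point, pixels), "k1" (the pictures are not rectified: a ray, as slopes to the right and down, at radius r is drawn at 1 + k1 r^2 times it, then the intrinsics apply), "eye" and "attitude" of the camera in the world; the wrist camera has in their place "tool_from_camera" (4x4, takes a point from camera to tool coordinates, whose origin is the TCP and whose axes are the flange's). Camera axes: x right, y up, looking along -z (the intrinsics and any distortion apply to the point x, -y, -z); pixel columns grow to the right and rows downward; lengths in m; the calibration is good to about 2 mm. A picture is of the moment at which its call begins: read the wrist's pose just before it. There is no depth.
- ctrl.job_done(): hands the job in; it is judged then, once.
The state is a dict: "time": time; "joint_positions": joint angles; "qd": joint speeds; "joint_torque": joint torques, N m; "position": TCP position; "eef_rot": TCP orientation; "ft_force": force on the tool from outside, world axes, zero at the start; "torque": the same for the moment, N m; "width": opening from 0.0 (shut) to 1.0 (fully open); "grip_force": force on a finger pad.
Only numpy, scipy, OpenCV 4.12 (cv2) and the standard library are available. Lean on these libraries where they do the work, as an engineer would, in place of code of your own. Each camera call takes 0.05 s, during which the arm holds its last target. There are 200 camera calls.

### The job

The flip-stop on the saw fence is set to length but its pivot bolt spins with the nut. Without shifting the stop along the fence, turn its wing knob clockwise until the carriage is clamped tight; then reach down into the gap behind the stop's bracket, grip the bolt's hex head firmly between the fingers and stay there, still holding it from turning when you finish, so that I can tighten the nut at the front. Do not spin the bolt, and leave everything else on the bench where it is.

Things in the scene. Friction and masses are not known exactly. Their poses are not given: they have to be found in the camera images.
- fence: fixed length-stop fence, 920 mm long: ply base, aluminium profile (x -30 to 50 mm, top z 52) and behind it an upright ply backboard (x 58 to 76 mm, top z 138). Origin on the bench under its middle, in the plane of the bracket's back face. x: square across the fence, away from the robot, to the backboard; y: along it, to the left; z up
- carriage: stop carriage: steel plate 200 mm long on the profile (its top 11 mm above it, at z 63), with a bracket and a wing knob. Slides along the fence at about 3 N while unclamped. Origin on the profile's top, amid the plate's length, at fence x 0; axes as the fence's. The bolt's axis is at y +55, z +66 mm, the knob at x -10, y -55 mm
- stop_bracket (a point): top edge, middle, back face of the carriage's dark steel bracket, at fence x 0, z 144 mm: an upright plate 70 mm wide along y, 8 mm thick, 81 mm high. Its 6 mm foot runs back from it along the plate, top 49 mm below the bolt's axis. In front of it hang a spacer, the flip-stop arm and the bolt's nut
- bolt_head (a point): centre of the bolt's hex head, 24 mm across flats, 10 mm thick, behind the bracket: fence x 8 mm (the head spans x 3 to 13, on a 3 mm washer), z 118, 26 mm below the bracket's top edge. It sits in the 58 mm wide gap between bracket and backboard, which is open above and along the fence. Axes as bolt
- bolt: M16 pivot bolt along the fence's x; turns about it with its nut, 0.03 N m of friction, oiled, not otherwise movable. Origin on its axis at the bracket's back face. x: the fence's x; its y is square to one pair of opposite flats (other pairs every 60 degrees about x) and starts within 20 degrees of the fence's y, so that this pair stands nearly upright
- clamp_knob (a joint): angle (rad) of the wing knob that clamps the carriage; grows clockwise seen from above. Starts slack, 0 to 0.5; the clamp bites from 1.0, the carriage is clamped tight from 1.3, hard stop at 1.6. Takes 0.15 N m, about 0.25 N m when tight, and stays where it is left
- knob_grip (a point): centre of the black wing knob's upright bar, 56 mm long (its x axis), 13 mm thick, 24 mm high, on a round hub of 26 mm diameter; at fence x -10 mm, z 97, 110 mm to the right of the bolt's axis. The bar's underside is 22 mm above the carriage plate
- spanner: a chrome combination spanner, 210 mm long, lying flat in front of the fence; origin at its underside. To be left alone
- screwdriver: a screwdriver with a black handle, 200 mm long, lying in front of the fence; origin at its underside. To be left alone
- tape: a yellow tape measure, 42 x 72 mm and 62 mm high, standing on top of the fence's profile near its left end, clear of the carriage; origin at its underside. To be left alone
- offcut: a softwood offcut, 90 x 160 mm and 38 mm high, lying on the bench; origin at its underside. To be left alone
- glue: a white bottle with an orange cap, diameter 60 mm, 170 mm high, standing behind the backboard; origin at its underside. To be left alone
- screw_jar: a clear jar with a steel lid, diameter 70 mm, 90 mm high, standing behind the backboard; origin at its underside. To be left alone
- speed_square: an aluminium triangular roofing square, about 160 x 150 mm and 20 mm high, lying on the bench in front of the fence; origin at its underside. To be left alone

How it is judged:
By the outcome, as a careful person would: the job done as asked, in the order asked, and still so for the second after the job is handed in, while the arm keeps its last pose, push and grip.
It also fails if it takes over 45 s, if anything falls off the work surface, if the arm or the gripper's body presses on something with over 40 N, if the wrist force passes 120 N, or if a joint passes its speed limit or range.

## Working session

There is one attempt and no reset: what is moved stays moved. The work goes in short steps, Python scripts to look and compute and a tool call to move; the robot and the scene stay as the last step left them, time stands still between calls to the robot, and variables do not carry over. Pictures are saved under pics/ and viewed, at most 10 in all, crops included, and the job is handed in when it is done.

Besides the shell and the picture viewer there is one more tool, called after ">>>" in YAML: its name, and indented under it one key for each argument. arm_command: Moves the arm, as the interface text tells. Its arguments: {"type":"object","properties":{"increments":{"type":"array","items":{"type":"array"}}},"required":["increments"]}

```bash
ls; mkdir -p pics
cat > h.py <<'E'
import numpy as np, cv2
from scipy.spatial.transform import Rotation as R
from bench import ctrl
def grab(name,fn):
    s=ctrl.read_state(); im=ctrl.get_image(name)
    cv2.imwrite('pics/'+fn+'.png',im['color'][...,::-1])
    np.save('pics/'+fn+'.npy',{'s':s,'im':im},allow_pickle=True)
    return s,im
def cam(fn):
    d=np.load('pics/'+fn+'.npy',allow_pickle=True).item(); s,im=d['s'],d['im']
    f=192/np.tan(np.radians(im['fovy'])/2)
    if 'eye' in im:
        a=np.array(im['attitude'],float); Rm=a if a.shape==(3,3) else R.from_quat(a).as_matrix(); e=np.array(im['eye'],float)
    else:
        T=np.eye(4);T[:3,:3]=R.from_quat(s['eef_rot']).as_matrix();T[:3,3]=s['position'];T=T@np.array(im['tool_from_camera']); Rm,e=T[:3,:3],T[:3,3]
    return f,im['cx'],im['cy'],im['k1'],Rm,e
def proj(fn,P):
    f,cx,cy,k,Rm,e=cam(fn); c=(np.atleast_2d(P)-e)@Rm
    s=np.c_[c[:,0]/-c[:,2],-c[:,1]/-c[:,2]]; s=s*(1+k*(s**2).sum(1,keepdims=True))
    return s*f+[cx,cy]
def ray(fn,px):
    f,cx,cy,k,Rm,e=cam(fn); d=(np.array(px,float)-[cx,cy])/f; s=d.copy()
    for _ in range(30): s=d/(1+k*(s@s))
    return e,Rm@np.array([s[0],-s[1],-1])
def onz(fn,px,z):
    e,d=ray(fn,px); return e+d*(z-e[2])/d[2]
E
python3 - <<'E'
from h import *
for n in ['scene','side','wrist']:
    s,im=grab(n,n+'0'); print(n,{k:v for k,v in im.items() if k!='color'})
print(s)
a=[cv2.imread(f'pics/{n}0.png') for n in ['scene','side','wrist']]
cv2.imwrite('pics/s0.png',cv2.resize(a[0],(800,600),interpolation=cv2.INTER_CUBIC))
cv2.imwrite('pics/d0.png',cv2.resize(a[1],(800,600),interpolation=cv2.INTER_CUBIC))
E
```

```text
pics
scene {'fovy': 53.95944573731268, 'cx': 251.61494339033237, 'cy': 187.3769637162402, 'k1': -0.11086828596922414, 'eye': array([ 0.98154337, -0.40880087,  1.14365795]), 'attitude': array([0.24397773, 0.0983654 , 0.3862417 , 0.88409076])}
side {'fovy': 47.83675835859272, 'cx': 255.67667967848288, 'cy': 188.6711555875239, 'k1': -0.056616109315935546, 'eye': array([ 0.1079153 , -0.82558798,  0.87027099]), 'attitude': array([ 0.43133595, -0.09474623, -0.2165964 ,  0.87066552])}
wrist {'fovy': 71.60501992501423, 'cx': 259.6563070759024, 'cy': 188.22104841185126, 'k1': -0.06076418156087716, 'tool_from_camera': array([[-1.66664382e-04,  9.47820662e-01,  3.18803961e-01,
         8.25725632e-02],
       [ 9.99999884e-01,  3.02166532e-04, -3.75576636e-04,
        -4.77616792e-04],
       [-4.52311183e-04,  3.18803861e-01, -9.47820602e-01,
        -1.42219678e-01],
       [ 0.00000000e+00,  0.00000000e+00,  0.00000000e+00,
         1.00000000e+00]])}
{'time': 0.1, 'joint_positions': array([ 1.19102442e+00,  2.38730026e-01, -1.41645594e-02,  1.31924078e+00,
        3.52162468e-05,  1.57082418e+00]), 'qd': array([-0.00039957, -0.00062461,  0.00228833, -0.00134761,  0.00043611,
       -0.00043731]), 'joint_torque': array([-1.42423978e-03, -5.39720893e+01,  3.46999347e+01,  1.34540111e-02,
       -7.98943597e-05, -2.22616967e-05]), 'position': array([0.19446772, 0.48723586, 0.23073919]), 'eef_rot': array([ 1.88760548e-01,  9.82022916e-01, -6.54164510e-04, -1.43652360e-04]), 'ft_force': array([0.36120726, 0.31969632, 0.0957749 ]), 'torque': array([-0.00323464,  0.03145571, -0.03263125]), 'grip_force': 0.0, 'width': 1.0031109367321398}
```

View pics/s0.png

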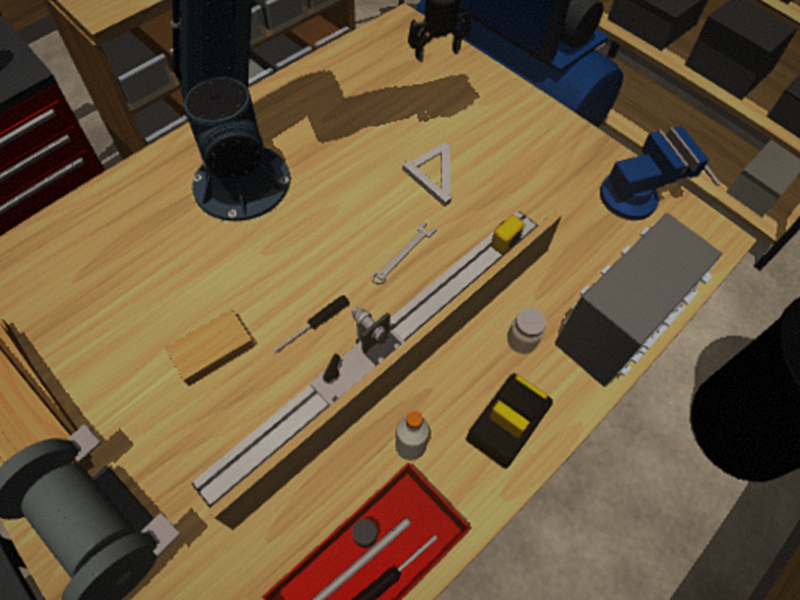

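View pics/d0.png

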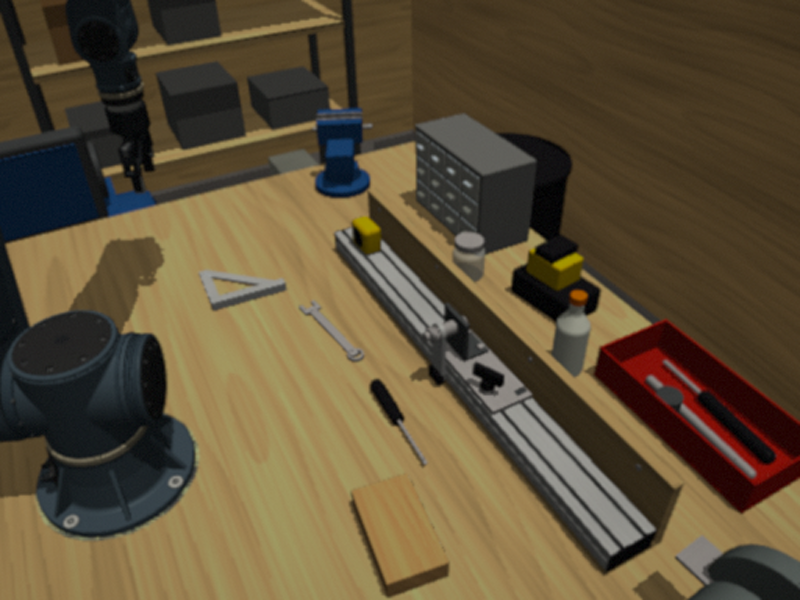

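The scene view shows the fence running diagonally: profile right end at about (193,487), left end (522,212). The knob is at (333,367) and the bracket at (374,330). The side view confirms this, with the knob at (488,376) and the bracket at (456,330). I'll fit the fence pose and the carriage's y.

```bash
cat > fit0.py <<'E'
from h import *
from scipy.optimize import least_squares
k=1.5625
obs=[('scene0',(193,487),(-.03,-.46,.052),0),('scene0',(522,212),(-.03,.46,.052),0),('scene0',(537,221),(.05,.46,.052),0),('scene0',(559,219),(.067,.46,.138),0),
('side0',(603,555),(-.03,-.46,.052),0),('side0',(655,530),(.05,-.46,.052),0),('side0',(335,232),(-.03,.46,.052),0),('side0',(680,487),(.067,-.46,.138),0),('side0',(369,193),(.067,.46,.138),0),
('scene0',(333,364),(-.01,-.055,.107),1),('side0',(488,374),(-.01,-.055,.107),1)]
def w(p,P,c): 
    P=np.array(P)+[0,c*p[3],0]; co,si=np.cos(p[2]),np.sin(p[2])
    return np.array([p[0]+co*P[0]-si*P[1],p[1]+si*P[0]+co*P[1],P[2]])
def res(p): return np.concatenate([proj(f,w(p,P,c))[0]-np.array(u)/k for f,u,P,c in obs])
r=least_squares(res,[.5,0,0,0],loss='soft_l1',x_scale=.1)
print(r.x,np.degrees(r.x[2])); print(np.round(r.fun.reshape(-1,2),1))
for n,P in dict(bolt=(.008,.055,.118),knob=(-.01,-.055,.097),tape=(0,.4,.1)).items(): print(n,w(r.x,P,n!='tape'))
E
python3 fit0.py
```

```text
[ 0.59172749 -0.05082697  0.00678104 -0.07266819] 0.3885251875935311
[[-2.4 -2.9]
 [-3.1  0. ]
 [ 4.   7.2]
 [-0.5 -3.5]
 [ 4.7  0.2]
 [ 0.2 -0.3]
 [-0.5 -0.5]
 [-0.4 -0.7]
 [ 1.2 -3.7]
 [-1.5  0.9]
 [-0.7 -3.7]]
bolt [ 0.59984712 -0.06844051  0.118     ]
knob [ 0.58259344 -0.17856004  0.097     ]
tape [0.58901509 0.34916383 0.1       ]
```

>>> arm_command:
  increments:
    - [[0,0,-10],[20,-50,40],85]
    - [[0,0,-20],[60,-110,80],85]
    - [[0,0,-30],[100,-170,100],85]
    - [[0,0,-40],[140,-230,110],85]
    - [[0,0,-50],[180,-290,110],85]
    - [[0,0,-60],[230,-340,110],85]
    - [[0,0,-70],[270,-390,110],85]
    - [[0,0,-80],[310,-440,110],85]
    - [[0,0,-90],[350,-500,110],85]
    - [[0,0,-100],[390,-550,110],85]

```text
time: 1.4
position: [0.539, -0.0035, 0.341]
eef_rot: [0.875, 0.484, 0.0, -0.0]
ft_force: [1.1, 0.6, 0.1]
width: 0.997
grip_force: 0.0
```

Run:
```python
from h import *
k=1.5625
print('bar side',[onz('side0',np.array(p)/k,.105) for p in [(476,367),(503,381)]],'scene',[onz('scene0',np.array(p)/k,.105) for p in [(326,378),(340,357)]])
print('glue',onz('scene0',np.array((413,420))/k,.16),'jar',onz('scene0',np.array((527,320))/k,.09))
s=ctrl.read_state();print(s['time'],s['joint_positions'],s['position'])
```

```text
bar side [array([ 0.56993481, -0.16581671,  0.105     ]), array([ 0.5902556 , -0.21350462,  0.105     ])] scene [array([ 0.59546381, -0.20123532,  0.105     ]), array([ 0.58035062, -0.15351995,  0.105     ])]
glue [ 0.77749306 -0.15183882  0.16      ] jar [0.77009114 0.18307126 0.09      ]
1.4 [-6.62414717e-03  2.54034348e-01  2.85612280e-01  1.60243056e+00
  2.04253771e-04  2.12450592e+00] [ 0.53902699 -0.00350798  0.34102628]
```

>>> arm_command:
  increments:
    - [[0,0,-10],[20,-20,0],85]
    - [[0,0,-20],[50,-50,0],85]
    - [[0,0,-30],[80,-90,0],85]
    - [[0,0,-40],[100,-110,-20],85]
    - [[0,0,-50],[110,-110,-50],85]
    - [[0,0,-58],[110,-110,-70],85]
    - [[0,0,-58],[110,-110,-70],85]

```text
time: 2.28
position: [0.6473, -0.1115, 0.2691]
eef_rot: [1.0, 0.003, -0.002, -0.0]
ft_force: [0.0, 0.9, -0.2]
width: 0.999
grip_force: 0.0
```

>>> arm_command:
  increments:
    - [[0,10,0],[0,0,0],85]
    - [[0,20,0],[0,0,0],85]
    - [[0,25,0],[0,0,0],85]
    - [[0,25,0],[0,0,0],85]

```text
time: 2.78
position: [0.6423, -0.1104, 0.2587]
eef_rot: [0.977, 0.004, -0.214, -0.0]
ft_force: [1.9, -0.1, -1.0]
width: 0.997
grip_force: 0.0
```

Run:
```python
from h import *
s,im=grab('wrist','w1'); print(s['time'],s['joint_positions'],s['position'],R.from_quat(s['eef_rot']).as_matrix().round(3))
cv2.imwrite('pics/w1b.png',cv2.resize(cv2.imread('pics/w1.png'),(800,600),interpolation=cv2.INTER_CUBIC))
```

```text
2.775 [-0.14187312  0.93570879  1.20339524  2.26663465 -0.0602608   3.00463852] [ 0.64225234 -0.11039899  0.25872699] [[ 0.908  0.008 -0.419]
 [ 0.008 -1.    -0.001]
 [-0.419 -0.002 -0.908]]
```

View pics/w1b.png

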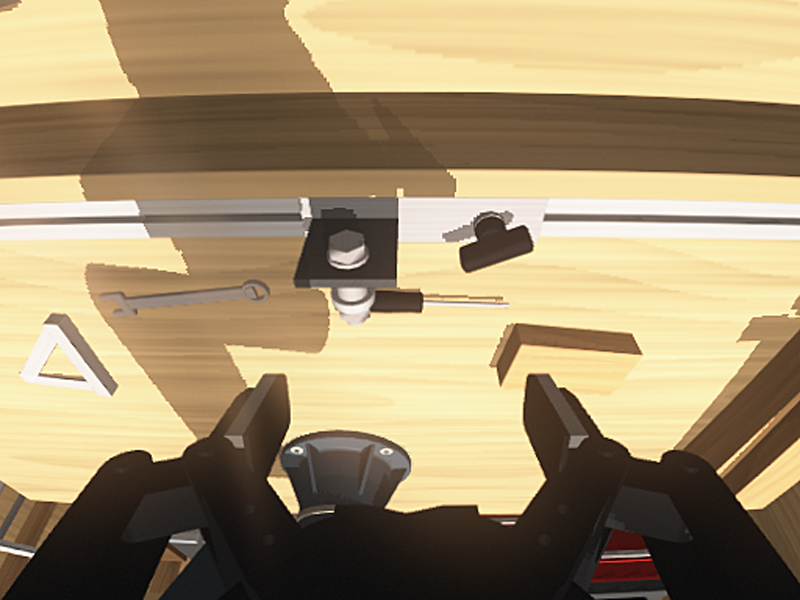

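The wrist view shows the bracket around (347,250), the bolt's hex head at (347,245) and the knob bar from (463,265) to (530,243). I need an enlarged crop.

Run:
```python
import cv2
i=cv2.imread('pics/w1.png')[118:214,180:360]
i=cv2.convertScaleAbs(i,alpha=1.3,beta=15)
cv2.imwrite('pics/w1c.png',cv2.resize(i,(792,422),interpolation=cv2.INTER_CUBIC))
```

```text
(no output)
```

View pics/w1c.png

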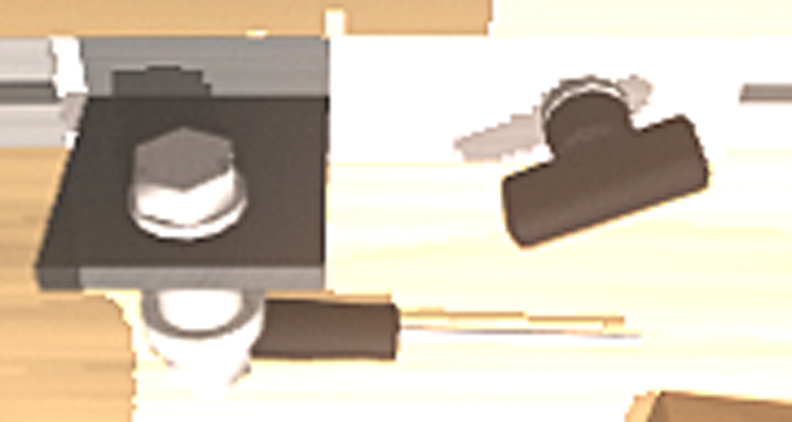

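Crop: the bracket's top edge runs (37,265)–(324,267) and its base line (82,97)–(328,97). The hex face vertices are near (184,128), (232,155), (184,188) and (137,143). The bar corners are (503,182), (690,118), (708,185) and (525,245). Next is a joint fit, including the roll and the knob direction.

```bash
cat > fit1.py <<'E'
import contextlib,io
with contextlib.redirect_stdout(io.StringIO()): from fit0 import *
C=lambda u,v:(180+u/4.4,118+v/4.396)
pts=[((37,265),(0,.09,.144)),((324,267),(0,.02,.144)),((40,288),(-.008,.09,.144)),((324,288),(-.008,.02,.144)),((82,97),(0,.09,.069)),((328,97),(0,.02,.069))]
hexv=[(236,176),(184,188),(136,178),(137,143),(184,128),(232,155)]
bar=[((503,182),(-1,1,.085)),((690,118),(-1,-1,.085)),((525,245),(1,1,.109)),((708,185),(1,-1,.109))]
def res1(p,full=False):
    r=[.4*(proj(f,w(p,P,c))[0]-np.array(u)/k) for f,u,P,c in obs]
    r+=[proj('w1',w(p,P,1))[0]-C(*u) for u,P in pts]
    for i,u in enumerate(hexv):   # vertices at angle from fence y; y'-> z about x
        a=p[4]+np.radians(150-60*i) if 0 else None
    rr=.024/np.sqrt(3)
    V=[(.013,.055+rr*np.cos(p[4]+t),.118+rr*np.sin(p[4]+t)) for t in np.radians([150,90,30,-30,-90,-150])]
    r+=[proj('w1',w(p,v,1))[0]-C(*u) for v,u in zip(V,hexv)]
    for u,(a,b,z) in bar:   # bar along direction q=p[5] (rad from fence y, ccw); a: toward -x side
        d=np.array([-np.sin(p[5]),np.cos(p[5])]); n=np.array([-np.cos(p[5]),-np.sin(p[5])])
        xy=np.array([-.01,-.055])+b*.028*d+a*.0065*n
        r.append(proj('w1',w(p,(*xy,z),1))[0]-C(*u))
    return np.concatenate(r)
r1=least_squares(res1,[*r.x,0,.3],loss='soft_l1',x_scale=.1)
p=r1.x
if __name__=='__main__':
    print(p,'yaw,roll,bar deg',np.degrees(p[[2,4,5]])); print(np.round(r1.fun.reshape(-1,2)[11:],1))
    print('bolt',w(p,(.008,.055,.118),1),'knob',w(p,(-.01,-.055,.097),1))
E
sed -i '/a=p\[4\]+np.radians(150/d;/for i,u in enumerate(hexv)/d' fit1.py; python3 fit1.py
```

```text
[ 0.59121681 -0.05049955  0.006497   -0.07418762  0.08938435  0.48972763] yaw,roll,bar deg [ 0.37225068  5.12134578 28.05932653]
[[-0.9  0.5]
 [ 0.4  0.2]
 [-0.3  0.9]
 [ 0.5  1. ]
 [ 0.8 -0.6]
 [ 0.5 -0.6]
 [-0.4 -0.8]
 [ 0.   1.1]
 [-0.2 -0. ]
 [ 0.1  0.4]
 [ 0.5 -0.3]
 [ 0.3 -3.5]
 [-1.6 -1. ]
 [-1.  -3.9]
 [-0.7  4.2]
 [ 2.6  0.8]]
bolt [ 0.5993413  -0.06963479  0.118     ] knob [ 0.58205635 -0.17974942  0.097     ]
```

Run:
```python
from fit1 import *
A=[onz('w1',C(*u),.097)for u in [(514,213),(699,151)]]
d=A[0]-A[1]; print(A,np.linalg.norm(d),'centre',(A[0]+A[1])/2,'bar dir deg from fence y',np.degrees(np.arctan2(-d[0],d[1])-p[2]))
e=[onz('w1',C(*u),.085) for u in [(503,182),(690,118)]]; d=e[0]-e[1]; print(np.linalg.norm(d),np.degrees(np.arctan2(-d[0],d[1])))
e=[onz('w1',C(*u),.109) for u in [(525,245),(708,185)]]; d=e[0]-e[1]; print(np.linalg.norm(d),np.degrees(np.arctan2(-d[0],d[1])))
```

```text
[array([ 0.57120938, -0.15637082,  0.097     ]), array([ 0.59305496, -0.2039858 ,  0.097     ])] 0.05238716971790567 centre [ 0.58213217 -0.18017831  0.097     ] bar dir deg from fence y 24.273233758126576
0.054281024281997 24.59264642107722
0.05051338496105948 24.704037190371704
```

>>> arm_command:
  increments:
    - [[0,-10,0],[-20,-20,10],85]
    - [[0,-20,0],[-40,-40,20],85]
    - [[0,-25,0],[-60,-70,20],85]
    - [[0,-25,0],[-60,-70,20],85]

```text
time: 3.32
position: [0.5761, -0.1812, 0.2895]
eef_rot: [1.0, 0.002, 0.01, 0.002]
ft_force: [0.6, -0.5, 0.1]
width: 0.993
grip_force: 0.0
```

>>> arm_command:
  increments:
    - [[0,0,10],[0,0,-10],85]
    - [[0,0,20],[0,0,-20],85]
    - [[0,0,30],[0,0,-30],85]
    - [[0,0,40],[0,0,-40],85]
    - [[0,0,50],[0,0,-50],85]
    - [[0,0,60],[0,0,-60],85]
    - [[0,0,70],[0,0,-60],70]
    - [[0,0,80],[0,0,-60],60]
    - [[0,0,90],[0,0,-60],50]
    - [[0,0,100],[0,0,-60],50]

```text
time: 4.58
position: [0.5777, -0.18, 0.2283]
eef_rot: [0.638, 0.77, 0.005, -0.001]
ft_force: [0.7, -0.0, -0.1]
width: 0.585
grip_force: 0.0
```

>>> arm_command:
  increments:
    - [[0,0,10],[0,0,-10],50]
    - [[0,0,15],[0,0,-15],50]
    - [[0,0,15],[0,0,-15],50]

```text
time: 4.95
position: [0.578, -0.18, 0.2126]
eef_rot: [0.535, 0.845, 0.004, -0.002]
ft_force: [1.1, -0.5, 0.7]
width: 0.588
grip_force: 0.0
```

Run:
```python
from fit1 import *
s,im=grab('wrist','w2'); M=R.from_quat(s['eef_rot']).as_matrix(); print(s['time'],s['joint_positions'],s['position'],M.round(3),s['ft_force'],s['torque'],s['width'])
o=proj('w2',[(.582,-.18,.097)])[0]; print('pred knob',o)
i=cv2.imread('pics/w2.png'); x0,y0=int(o[0])-80,int(o[1])-60; print(x0,y0)
cv2.imwrite('pics/w2c.png',cv2.resize(i[max(y0,0):y0+120,max(x0,0):x0+160],None,fx=5,fy=5,interpolation=cv2.INTER_CUBIC))
```

```text
4.95 [-0.3060136   0.38444975  0.15039298  1.33778024  0.00815784  0.82381013] [ 0.57803729 -0.179999    0.2125575 ] [[-0.427  0.904  0.001]
 [ 0.904  0.427  0.008]
 [ 0.007  0.005 -1.   ]] [ 1.06046901 -0.53939313  0.7141673 ] [-0.04664922  0.01074308  0.01498522] 0.58784193224599
pred knob [263.26880424 186.31329087]
183 126
```

View pics/w2c.png

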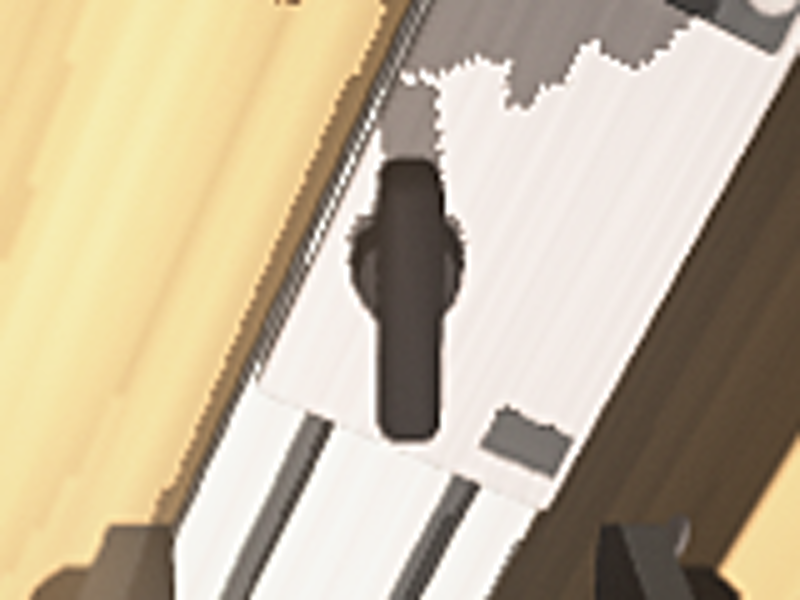

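Run:
```python
from fit1 import *
N=lambda u,v:(183+u/5,126+v/5)
a=onz('w2',N(409.5,440),.109); b=onz('w2',N(411.5,158),.109); b2=onz('w2',N(411.5,158),.085)
for q in (b,b2): print(a,q,np.linalg.norm((a-q)[:2]),'mid',(a+q)/2,np.degrees(np.arctan2(-(q-a)[0],(q-a)[1])))
print('lat',[onz('w2',N(u,v),.109) for u,v in [(378,300),(442,300)]])
d=np.load('pics/w2.npy',allow_pickle=True).item()['s'];M=R.from_quat(d['eef_rot']).as_matrix(); 
c=(a+b2)/2;c=(a[:2]+b2[:2])/2;print((np.r_[c,.097]-d['position'])@M)
# plate right corner
print('plate right end meas',onz('w2',N(258,380),.063),onz('w2',N(540,508),.063),'pred',w(p,(-.03,-.1,.063),1),w(p,(.05,-.1,.063),1))
```

```text
[ 0.5942317  -0.20234106  0.109     ] [ 0.56968041 -0.15024388  0.109     ] 0.057592387636881334 mid [ 0.58195605 -0.17629247  0.109     ] 25.23260095810619
[ 0.5942317  -0.20234106  0.109     ] [ 0.57237253 -0.15442753  0.085     ] 0.052664316066860103 mid [ 0.58330211 -0.1783843   0.097     ] 24.523475229403044
lat [array([ 0.57590137, -0.17826236,  0.109     ]), array([ 0.58715933, -0.17297557,  0.109     ])]
[-0.00156034  0.00489807  0.11557437]
plate right end meas [ 0.56507774 -0.22138285  0.063     ] [ 0.6405981  -0.22287969  0.063     ] pred [ 0.56234913 -0.22487841  0.063     ] [ 0.64234745 -0.22435865  0.063     ]
```

>>> arm_command:
  increments:
    - [[-0.5,0,0],[4,2,-30],40]
    - [[-0.5,0,0],[4,2,-60],40]
    - [[-0.5,0,0],[4,2,-90],40]
    - [[-0.5,0,0],[4,2,-110],40]
    - [[-0.5,0,0],[4,2,-120],40]
    - [[-0.5,0,0],[4,2,-122],40]
    - [[-0.5,0,0],[4,2,-122],40]

```text
time: 5.88
position: [0.5843, -0.1786, 0.0888]
eef_rot: [0.536, 0.844, -0.0, -0.0]
ft_force: [-0.2, -0.3, 0.1]
width: 0.471
grip_force: 0.0
```

Run:
```python
from fit1 import *
s,im=grab('wrist','w3'); grab('side','sd3'); M=R.from_quat(s['eef_rot']).as_matrix(); print(s['position'],M.round(3),s['ft_force'],s['torque'],s['width'])
cv2.imwrite('pics/w3c.png',cv2.resize(cv2.imread('pics/w3.png')[120:384,100:420],None,fx=2.25,fy=2.25,interpolation=cv2.INTER_CUBIC))
```

```text
[ 0.58431039 -0.17863454  0.08877518] [[-0.426  0.905 -0.001]
 [ 0.905  0.426 -0.   ]
 [ 0.    -0.001 -1.   ]] [-0.200253   -0.26305889  0.06264126] [ 0.06969379 -0.01280681 -0.0253212 ] 0.4710115733677735
```

View pics/w3c.png

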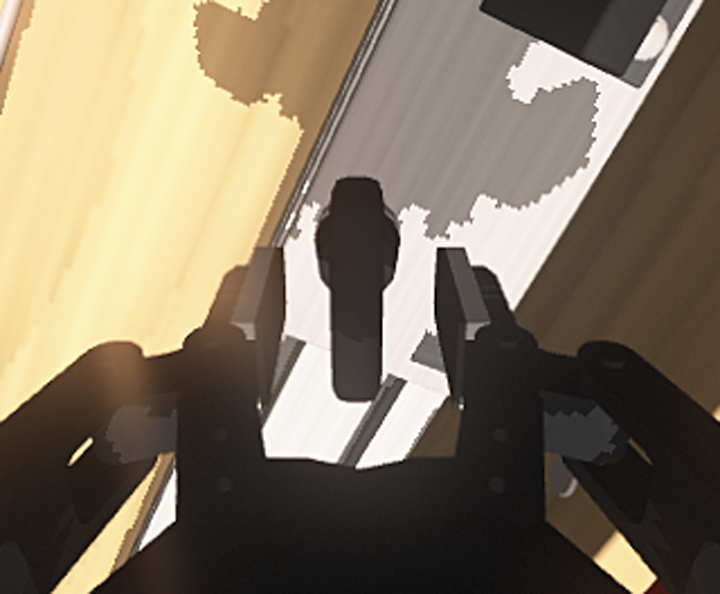

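Run:
```python
from fit1 import *
N=lambda u,v:(100+u/2.25,120+v/2.25)
s=np.load('pics/w3.npy',allow_pickle=True).item()['s'];M=R.from_quat(s['eef_rot']).as_matrix()
T=lambda P:((np.array(P)-s['position'])@M*1000).round(1)
print('near end',T(onz('w3',N(357,401),.109)),'far',T(onz('w3',N(357,177),.085)),T(onz('w3',N(357,177),.109)))
for z in(.085,.09,.095): print('tips inner',T(onz('w3',N(285,250),z)),T(onz('w3',N(437,250),z)))
print('hub widest',T(onz('w3',N(357,245),.082)))
```

```text
near end [-24.9  -1.3 -20.2] far [26.6 -1.3  3.8] [ 35.7  -1.2 -20.2]
tips inner [  5.3 -21.    3.8] [ 5.3 20.5  3.8]
tips inner [  7.9 -20.3  -1.2] [ 7.9 19.7 -1.2]
tips inner [ 10.5 -19.6  -6.2] [10.5 19.  -6.2]
hub widest [ 5.3 -1.3  6.8]
```

>>> arm_command:
  increments:
    - [[0,0,0],[-2.3,1.7,1],30]
    - [[0,0,0],[-2.3,1.7,1],20]
    - [[0,0,0],[-2.3,1.7,1],17]
    - [[0,0,0],[-2.3,1.7,1],15]
    - [[0,0,0],[-2.3,1.7,1],15]
    - [[0,0,0],[-2.3,1.7,1],15]

```text
time: 6.72
position: [0.5817, -0.1768, 0.0887]
eef_rot: [0.536, 0.844, -0.001, -0.001]
ft_force: [0.7, -0.2, -0.5]
width: 0.176
grip_force: 0.0
```

Run:
```python
from fit1 import *
s=ctrl.read_state(); print(s['time'],s['position'],s['eef_rot'],s['ft_force'],s['torque'],s['width']*85.4,s['grip_force'])
```

```text
6.725 [ 0.58165742 -0.17684754  0.08866733] [ 5.35555535e-01  8.44498907e-01 -5.30765526e-04 -1.25825126e-03] [ 0.67646643 -0.16589122 -0.5147073 ] [-0.02327444  0.01768722 -0.0041707 ] 14.988807277002822 0.0
```

>>> arm_command:
  increments:
    - [[0,0,-4],[0,0,0],15]
    - [[0,0,-8],[0,0,0],15]
    - [[0,0,-12],[0,0,0],15]
    - [[0,0,-16],[0,0,0],15]
    - [[0,0,-20],[0,0,0],15]
    - [[0,0,-20],[0,0,0],15]

```text
time: 7.48
position: [0.5826, -0.1762, 0.0887]
eef_rot: [0.674, 0.739, 0.001, -0.001]
ft_force: [4.7, 2.6, -2.2]
width: 0.176
grip_force: 3.4
```

```bash
cat > st.py <<'E'
from h import *
s=ctrl.read_state(); M=R.from_quat(s['eef_rot']).as_matrix()
print(s['time'],s['position'].round(4),'yawy',np.degrees(np.arctan2(M[1,1],M[0,1])).round(2),'z',M[:,2].round(3),s['ft_force'].round(1),s['torque'].round(3),(s['width']*85.4).round(1),round(float(s['grip_force']),1))
E
python3 st.py
```

```text
Traceback (most recent call last):
  File "st.py", line 3, in <module>
    print(s['time'],s['position'].round(4),'yawy',np.degrees(np.arctan2(M[1,1],M[0,1])).round(2),'z',M[:,2].round(3),s['ft_force'].round(1),s['torque'].round(3),(s['width']*85.4).round(1),round(float(s['grip_force']),1))
                                                                                                                                                                 ^^^^^^^^^^^^^^^^^^^^^^^
AttributeError: 'float' object has no attribute 'round'
```

>>> arm_command:
  increments:
    - [[0,0,0],[0.8,0.6,0],15]
    - [[0,0,-5],[0.8,0.6,0],15]
    - [[0,0,-10],[0.8,0.6,0],15]
    - [[0,0,-10],[0.8,0.6,0],15]

```text
time: 7.98
position: [0.5832, -0.1761, 0.0887]
eef_rot: [0.736, 0.677, 0.0, -0.001]
ft_force: [4.5, 1.8, -1.8]
width: 0.181
grip_force: 2.9
```

```bash
sed -i "s/(s\['width'\]\*85.4).round(1)/round(s['width']*85.4,1)/" st.py
cat >> st.py <<'E'
import sys
def shift(a,b,box):  # native box x0,y0,x1,y1 ; subpixel shift between pictures
    g=[cv2.cvtColor(cv2.imread(f'pics/{n}.png'),cv2.COLOR_BGR2GRAY).astype(np.float32)[box[1]:box[3],box[0]:box[2]] for n in (a,b)]
    W=cv2.createHanningWindow(g[0].shape[::-1],cv2.CV_32F); return cv2.phaseCorrelate(g[0],g[1],W)
if len(sys.argv)>1:
    n=sys.argv[1]; grab('side','sd'+n); grab('scene','sc'+n)
    print('bracket shift side',shift('sd3','sd'+n,(270,192,312,236)))
    P=np.array([.6,-.07,.12]); print('px per mm of y: side',proj('sd3',P+[0,.001,0])-proj('sd3',P))
E
python3 st.py 4
```

```text
7.975 [ 0.5832 -0.1761  0.0887] yawy -4.71 z [-0.001  0.002 -1.   ] [ 4.5  1.8 -1.8] [ 0.364 -0.976  0.033] 15.5 2.9
bracket shift side ((0.3766232211284759, 0.5363817669648547), 0.8240572613845637)
px per mm of y: side [[-0.19377951 -0.20795644]]
```

Run:
```python
from st import *
P=np.array([.6,-.07,.12]); print(proj('sd3',[P,[.585,-.06,.14],[.59,-.225,.063],[.57,-.04,.1]]).round(0))
for box in [(270,192,312,236),(265,190,297,222),(275,195,300,225),(315,235,350,270),(225,225,265,265),(370,300,420,350)]: print(box,[np.round(x,2) for x in shift('sd3','sd4',box)])
a,b=[cv2.cvtColor(cv2.imread(f'pics/{n}.png'),cv2.COLOR_BGR2GRAY).astype(int) for n in('sd3','sd4')]
d=np.abs(a-b)>25; ys,xs=np.nonzero(d); print(xs.min(),xs.max(),ys.min(),ys.max(),d.sum())
i=np.hstack([cv2.resize(cv2.imread(f'pics/{n}.png')[150:280,255:355],(400,520),interpolation=cv2.INTER_CUBIC) for n in('sd3','sd4')]); cv2.imwrite('pics/cmp.png',i)
```

```text
8.075 [ 0.5831 -0.1761  0.0888] yawy -4.61 z [-0.001  0.002 -1.   ] [ 5.   2.3 -2.7] [ 0.415 -1.007  0.026] 14.6 2.6
[[295. 206.]
 [289. 199.]
 [323. 259.]
 [280. 208.]]
(270, 192, 312, 236) [array([0.38, 0.54]), np.float64(0.82)]
(265, 190, 297, 222) [array([0.21, 0.11]), np.float64(0.97)]
(275, 195, 300, 225) [array([ 0.52, -0.1 ]), np.float64(0.98)]
(315, 235, 350, 270) [array([-0.3 ,  0.18]), np.float64(1.01)]
(225, 225, 265, 265) [array([-0.08, -0.15]), np.float64(1.03)]
(370, 300, 420, 350) [array([0.08, 0.08]), np.float64(0.99)]
27 360 37 273 1001
```

View pics/cmp.png

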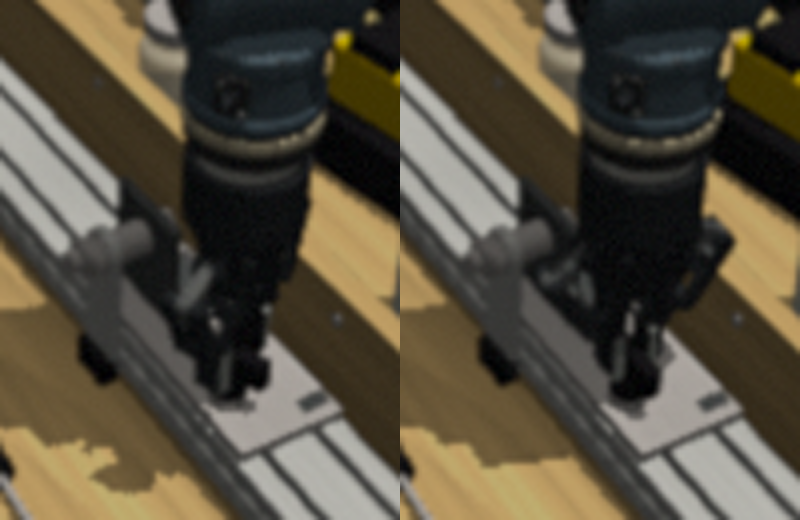

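The carriage has not moved: the plate corner is at (343,412) in both frames. Continuing the turn with a small centring correction.

>>> arm_command:
  increments:
    - [[0,0,-4],[1,0.8,0],15]
    - [[0,0,-8],[1,0.8,0],15]
    - [[0,0,-12],[1,0.8,0],15]
    - [[0,0,-16],[1,0.8,0],15]
    - [[0,0,-20],[1,0.8,0],15]

```text
time: 8.7
position: [0.5842, -0.176, 0.0888]
eef_rot: [0.842, 0.539, 0.0, -0.001]
ft_force: [5.6, -2.3, -3.0]
width: 0.175
grip_force: 6.4
```

```bash
python3 st.py 5
python3 - <<'E'
from st import *
for box in [(265,205,287,240),(318,245,345,268)]: print(shift('sd3','sd4',box)[0],shift('sd3','sd5',box)[0])
E
```

```text
8.7 [ 0.5842 -0.176   0.0888] yawy -24.76 z [-0.     0.001 -1.   ] [ 5.6 -2.3 -3. ] [-0.336 -1.091  0.169] 15.0 6.4
bracket shift side ((0.444988259446383, 0.556457493419007), 0.8570030490263009)
px per mm of y: side [[-0.19377951 -0.20795644]]
8.8 [ 0.5843 -0.1761  0.0888] yawy -24.74 z [-0.     0.001 -1.   ] [ 6.  -2.1 -2.5] [-0.316 -1.     0.139] 14.5 4.3
(0.17442984939944672, 0.36592825853525923) (0.12219713342836158, 0.25474949583799145)
(0.28315359352434655, 0.23786629085867084) (0.3233745069938294, 0.13664447881975406)
```

>>> arm_command:
  increments:
    - [[0,0,0],[1.5,-0.8,0],15]
    - [[0,0,-4],[1.5,-0.8,0],15]
    - [[0,0,-8],[1.5,-0.8,0],15]
    - [[0,0,-12],[1.5,-0.8,0],15]

```text
time: 9.3
position: [0.5849, -0.1764, 0.0887]
eef_rot: [0.894, 0.448, 0.0, -0.001]
ft_force: [1.8, 0.1, -1.3]
width: 0.175
grip_force: 6.1
```

```bash
python3 st.py
```

```text
9.3 [ 0.5849 -0.1764  0.0887] yawy -36.8 z [-0.001  0.002 -1.   ] [ 1.8  0.1 -1.3] [-0.107 -0.532  0.157] 14.9 6.1
```

>>> arm_command:
  increments:
    - [[0,0,-4],[0,0,0],15]
    - [[0,0,-8],[0,0,0],15]
    - [[0,0,-10],[0,0,0],15]

```text
time: 9.68
position: [0.5853, -0.1766, 0.0888]
eef_rot: [0.93, 0.368, 0.0, -0.001]
ft_force: [3.9, -1.6, -1.7]
width: 0.182
grip_force: 6.4
```

```bash
python3 st.py
```

```text
9.675 [ 0.5853 -0.1766  0.0888] yawy -46.78 z [ 0.     0.002 -1.   ] [ 3.9 -1.6 -1.7] [-0.373 -0.878  0.214] 15.5 6.4
```

>>> arm_command:
  increments:
    - [[0,0,-3],[0.5,-0.3,0],15]
    - [[0,0,-6],[0.5,-0.3,0],15]
    - [[0,0,-8],[0.5,-0.3,0],15]

```text
time: 10.05
position: [0.5857, -0.1769, 0.0888]
eef_rot: [0.953, 0.302, 0.0, -0.001]
ft_force: [3.4, -3.0, -2.0]
width: 0.175
grip_force: 6.6
```

```bash
python3 st.py
```

```text
10.05 [ 0.5857 -0.1769  0.0888] yawy -54.79 z [ 0.     0.002 -1.   ] [ 3.4 -3.  -2. ] [-0.539 -0.813  0.136] 14.9 6.6
```

>>> arm_command:
  increments:
    - [[0,0,-3],[0.5,-0.3,0],15]
    - [[0,0,-5],[0.5,-0.3,0],15]

```text
time: 10.3
position: [0.5859, -0.1771, 0.0888]
eef_rot: [0.966, 0.26, 0.0, -0.001]
ft_force: [2.1, -3.2, -0.6]
width: 0.178
grip_force: 6.6
```

```bash
python3 st.py
```

```text
10.3 [ 0.5859 -0.1771  0.0888] yawy -59.82 z [ 0.     0.002 -1.   ] [ 2.1 -3.2 -0.6] [-0.56  -0.437  0.229] 15.2 6.6
```

>>> arm_command:
  increments:
    - [[0,0,-2],[0,-0.3,0],15]
    - [[0,0,-4],[0,-0.3,0],15]

```text
time: 10.55
position: [0.586, -0.1773, 0.0888]
eef_rot: [0.974, 0.226, 0.001, -0.001]
ft_force: [2.1, -3.0, 0.3]
width: 0.175
grip_force: 9.8
```

```bash
python3 st.py; python3 st.py
```

```text
10.55 [ 0.586  -0.1773  0.0888] yawy -63.87 z [ 0.001  0.002 -1.   ] [ 2.1 -3.   0.3] [-0.549 -0.561  0.262] 15.0 9.8
10.55 [ 0.586  -0.1773  0.0888] yawy -63.87 z [ 0.001  0.002 -1.   ] [ 2.1 -3.   0.3] [-0.549 -0.561  0.262] 15.0 9.8
```

>>> arm_command:
  increments:
    - [[0,0,-3],[0,-0.3,0],15]
    - [[0,0,-6],[0,-0.3,0],15]

```text
time: 10.8
position: [0.5862, -0.1772, 0.0889]
eef_rot: [0.985, 0.175, 0.001, -0.001]
ft_force: [3.7, -3.1, 0.6]
width: 0.178
grip_force: 53.9
```

```bash
python3 st.py 6
python3 - <<'E'
from st import *
for box in [(265,205,287,240),(318,245,345,268)]: print(shift('sd3','sd6',box)[0])
E
```

```text
10.8 [ 0.5862 -0.1772  0.0889] yawy -69.8 z [ 0.001  0.003 -1.   ] [ 3.7 -3.1  0.6] [-0.34  -0.604  1.662] 15.2 53.9
bracket shift side ((0.6317763976336934, 0.6578406660432208), 0.8024414316813151)
px per mm of y: side [[-0.19377951 -0.20795644]]
10.9 [ 0.5862 -0.1772  0.0889] yawy -69.72 z [ 0.001  0.003 -1.   ] [ 3.1 -1.3  0.5] [-0.352 -0.661  1.578] 15.4 51.7
(0.17428208382915678, 0.19509232868795223)
(0.566298929775332, 0.07972385441356167)
```

>>> arm_command:
  increments:
    - [[0,0,6],[0,0.5,0],15]
    - [[0,0,6],[0,0.5,0],30]
    - [[0,0,6],[0,0.5,0],45]
    - [[0,0,6],[0,0.5,30],50]
    - [[0,0,6],[0,0.5,80],60]
    - [[0,0,6],[0,0.5,130],85]

```text
time: 11.65
position: [0.5853, -0.1766, 0.2199]
eef_rot: [0.974, 0.226, -0.0, -0.002]
ft_force: [0.3, -0.4, -0.7]
width: 0.89
grip_force: 0.0
```

>>> arm_command:
  increments:
    - [[0,0,-8],[10,30,0],85]
    - [[0,0,-16],[20,70,0],85]
    - [[0,0,-26],[40,107,0],85]
    - [[0,0,-26],[40,107,0],85]

```text
time: 12.15
position: [0.6265, -0.0674, 0.2183]
eef_rot: [1.0, 0.002, 0.0, -0.001]
ft_force: [-0.8, -0.1, -1.2]
width: 0.995
grip_force: 0.0
```

>>> arm_command:
  increments:
    - [[0,8,0],[0,0,-5],85]
    - [[0,16,0],[0,0,-15],85]
    - [[0,20,0],[0,0,-28],85]
    - [[0,20,0],[0,0,-28],85]

```text
time: 12.65
position: [0.6258, -0.0705, 0.1876]
eef_rot: [0.985, 0.002, -0.175, -0.002]
ft_force: [-0.1, 0.8, -0.0]
width: 0.994
grip_force: 0.0
```

Run:
```python
from fit1 import *
s,im=grab('wrist','w4'); import st
print(s['joint_positions'].round(3))
o=proj('w4',w(p,(.013,.055,.118),1))[0]; print(o)
x0,y0=max(int(o[0])-50,0),max(int(o[1])-37,0); print(x0,y0)
i=cv2.convertScaleAbs(cv2.imread('pics/w4.png')[y0:y0+75,x0:x0+100],alpha=1,beta=0)
cv2.imwrite('pics/w4c.png',cv2.resize(i,None,fx=8,fy=8,interpolation=cv2.INTER_CUBIC))
```

```text
12.7 [ 0.6258 -0.0705  0.1893] yawy -89.82 z [-0.342  0.003 -0.94 ] [ 0.2 -0.6  0.2] [-0.002 -0.257  0.008] 85.2 0.0
[-0.097  0.74   0.648  1.829 -0.031  3.045]
[258.69628783 194.23727867]
208 157
```

View pics/w4c.png

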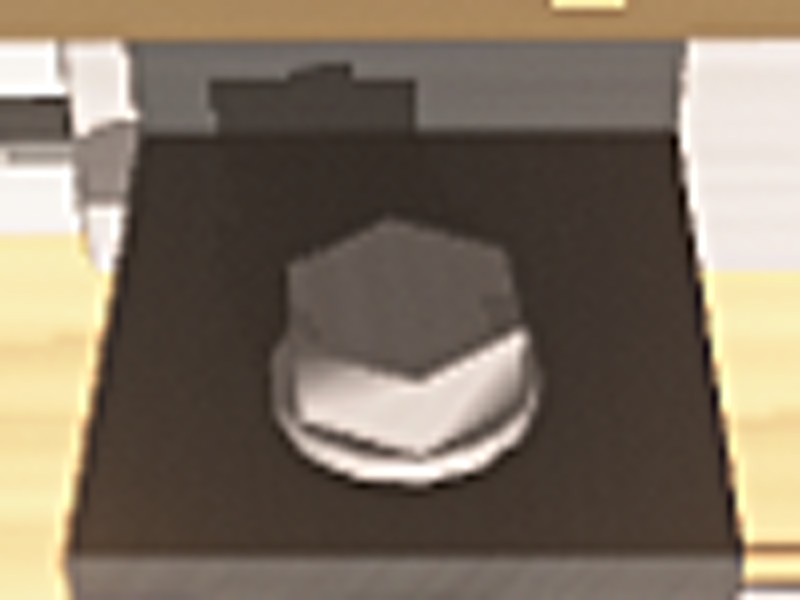

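The close view shows the six hex face vertices: (395,216), (510,255), (527,327), (415,378), (296,352) and (287,268). The bracket corners are (137,133), (680,133), (72,552) and (740,550). Fitting bolt position and roll.

```bash
cat > fit2.py <<'E'
from fit1 import *
N=lambda u,v:np.array((208+u/8,157+v/8))
hv=[(527,327),(415,378),(296,352),(287,268),(395,216),(510,255)]
rr=.024/np.sqrt(3)
def V(q): return [np.array([q[0]+.005,q[1]+rr*np.cos(q[2]+t),.118+rr*np.sin(q[2]+t)]) for t in np.radians([150,90,30,-30,-90,-150])]
bk=[((137,133),(0,.035,.069)),((680,133),(0,-.035,.069)),((72,552),(0,.035,.144)),((740,550),(0,-.035,.144))]
# q: head centre x,y, roll, z offset (camera bias)
def rs(q,dz=True):
    z=np.array([0,0,q[3]])
    r=[proj('w4',v+z)[0]-N(*u) for v,u in zip(V(q),hv)]
    r+=[proj('w4',np.array([q[0]-.008,q[1],0])+P+z)[0]-N(*u) for u,P in bk]
    return np.concatenate(r)
r2=least_squares(rs,[.599,-.07,0,0],x_scale=[.01,.01,.1,.01]); q=r2.x
print('head',q[:2],'roll deg',np.degrees(q[2]),'dz',q[3]); print(r2.fun.reshape(-1,2).round(2))
E
python3 fit2.py; python3 st.py
```

```text
head [ 0.5965151  -0.06959542] roll deg 6.116856129784901 dz -0.0035744133418713323
[[-0.44  0.49]
 [ 0.49  0.46]
 [ 0.48 -0.82]
 [ 0.66 -0.54]
 [-0.16  0.4 ]
 [-0.5  -0.56]
 [ 0.58 -0.22]
 [-0.59  0.13]
 [-0.65 -0.06]
 [ 0.12  0.67]]
12.7 [ 0.6258 -0.0705  0.1893] yawy -89.82 z [-0.342  0.003 -0.94 ] [ 0.2 -0.6  0.2] [-0.002 -0.257  0.008] 85.2 0.0
```

Run:
```python
from fit2 import *
# hex only: centre x,y,z, roll, yaw, size
def rh(g):
    t=g[3]+np.radians([150,90,30,-30,-90,-150]); rad=.024/np.sqrt(3)*g[5]
    P=np.c_[-np.sin(g[4])*rad*np.cos(t),np.cos(g[4])*rad*np.cos(t),rad*np.sin(t)]+g[:3]
    return (proj('w4',P)-[N(*u) for u in hv]).ravel()
g=least_squares(lambda h:rh([*h[:2],.118,h[2],.0065,h[3]]),[.604,-.07,.1,1]); print(g.x,np.degrees(g.x[2]),g.fun.reshape(-1,2).round(2))
# subpixel: fit roll using edge directions of full picture
d=cv2.cvtColor(cv2.imread('pics/w4.png'),cv2.COLOR_BGR2GRAY); best=[]
qq=least_squares(lambda h:rs([h[0],h[1],h[2],0]),[.599,-.07,0]); print('dz=0',qq.x,np.degrees(qq.x[2]),np.abs(qq.fun).max())
```

```text
head [ 0.5965151  -0.06959542] roll deg 6.116856129784901 dz -0.0035744133418713323
[[-0.44  0.49]
 [ 0.49  0.46]
 [ 0.48 -0.82]
 [ 0.66 -0.54]
 [-0.16  0.4 ]
 [-0.5  -0.56]
 [ 0.58 -0.22]
 [-0.59  0.13]
 [-0.65 -0.06]
 [ 0.12  0.67]]
[ 0.60442442 -0.06953648  0.10478582  1.00152263] 6.003785317779367 [[-0.22  0.61]
 [ 0.39  0.78]
 [ 0.07 -0.55]
 [ 0.28 -0.5 ]
 [-0.26  0.28]
 [-0.31 -0.66]]
dz=0 [ 0.5995528  -0.06961808  0.10676899] 6.1174126350800595 1.564745808382554
```

>>> arm_command:
  increments:
    - [[0,-8,0],[-6,-2,8],55]
    - [[0,-16,0],[-12,-4,14],55]
    - [[0,-20,0],[-19,-6,14],55]
    - [[0,-20,0],[-19,-6,14],55]

```text
time: 13.2
position: [0.6048, -0.0763, 0.2081]
eef_rot: [1.0, 0.002, 0.003, -0.001]
ft_force: [-0.9, 0.4, 0.1]
width: 0.643
grip_force: 0.0
```

>>> arm_command:
  increments:
    - [[5.8,0,0],[0,0,0],55]
    - [[5.8,0,0],[0,0,0],55]
    - [[5.8,0,0],[0,0,0],55]

```text
time: 13.58
position: [0.6072, -0.0763, 0.2047]
eef_rot: [0.999, 0.002, 0.001, -0.051]
ft_force: [0.5, 0.9, -0.4]
width: 0.643
grip_force: 0.0
```

```bash
cat >> st.py <<'E'
print('tool y',M[:,1].round(4),'x',M[:,0].round(4),'roll',np.degrees(np.arctan2(-M[2,1],-M[1,1])).round(2),s['joint_positions'].round(3))
E
python3 st.py
```

```text
13.575 [ 0.6072 -0.0763  0.2047] yawy -89.78 z [ 0.001  0.101 -0.995] [ 0.5  0.9 -0.4] [-0.134 -0.056  0.031] 55.0 0.0
tool y [ 0.0037 -0.9948 -0.1014] x [1.     0.0036 0.0018] roll 5.82 [-0.175  0.41   0.166  1.343  0.1    2.962]
```

>>> arm_command:
  increments:
    - [[0,0,0],[2,2,-25],55]
    - [[0,0,0],[2,4,-50],55]
    - [[0,0,0],[2,6,-70],55]
    - [[0,0,0],[2,8,-90],55]
    - [[0,0,0],[2,9,-105],55]
    - [[0,0,0],[2,9,-105],55]

```text
time: 14.32
position: [0.6084, -0.0664, 0.0986]
eef_rot: [0.999, 0.002, -0.0, -0.052]
ft_force: [0.3, 0.4, 0.6]
width: 0.644
grip_force: 0.0
```

```bash
python3 st.py
python3 - <<'E'
from h import *
grab('wrist','w5')
cv2.imwrite('pics/w5c.png',cv2.resize(cv2.imread('pics/w5.png')[160:340,150:370],(770,600),interpolation=cv2.INTER_CUBIC)) # 3.5 x 3.333
E
```

```text
14.325 [ 0.6084 -0.0664  0.0986] yawy -89.73 z [-0.001  0.103 -0.995] [0.3 0.4 0.6] [-0.113  0.004 -0.026] 55.0 0.0
tool y [ 0.0046 -0.9947 -0.103 ] x [ 1.0e+00  4.7e-03 -2.0e-04] roll 5.91 [-0.16   0.466 -0.022  1.099  0.102  2.976]
```

View pics/w5c.png

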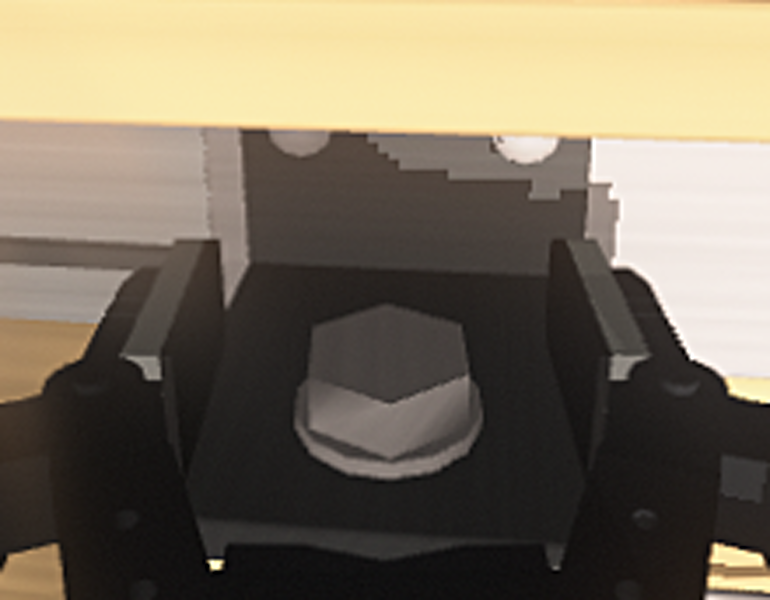

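Run:
```python
from h import *
from scipy.optimize import least_squares
N=lambda u,v:np.array((150+u/3.5,160+v/3.3333))
hv=[(468,374),(390,403),(309,377),(312,323),(388,303),(463,322)]
def rh(g):
    t=g[3]+np.radians([150,90,30,-30,-90,-150]); rad=.024/np.sqrt(3)
    P=np.c_[-.0065*rad*np.cos(t),rad*np.cos(t),rad*np.sin(t)]+g[:3]
    return (proj('w5',P)-[N(*u) for u in hv]).ravel()
g=least_squares(lambda h:rh([h[0],h[1],.118,h[2]]),[.604,-.07,.1]); print('z fixed: face',g.x[:2],np.degrees(g.x[2]),np.abs(g.fun).max())
g=least_squares(rh,[.604,-.07,.118,.1]); print('free',g.x,np.degrees(g.x[3]),np.abs(g.fun).max())
# bracket top back edge line (z .144) and foot junction (z .069)
print('brk base',onz('w5',N(250,263),.069),onz('w5',N(550,274),.069))
s=ctrl.read_state();M=R.from_quat(s['eef_rot']).as_matrix()
for tz in (-6,-4,-2,0): 
    print(tz,proj('w5',[s['position']+M@(np.array([x,y,tz])/1000) for x in(-11,11) for y in (-27.5,27.5)]).__sub__([150,160]).__mul__([3.5,3.333]).round(0).tolist())
```

```text
z fixed: face [ 0.60490236 -0.06935074] 6.534625708792105 0.64460475197194
free [ 0.60487768 -0.06934743  0.11796472  0.11405037] 6.534604714998167 0.6432723350645233
brk base [ 0.59097756 -0.03507627  0.069     ] [ 0.5921953  -0.09797137  0.069     ]
-6 [[222.0, 340.0], [545.0, 340.0], [214.0, 229.0], [553.0, 229.0]]
-4 [[224.0, 333.0], [543.0, 333.0], [216.0, 224.0], [551.0, 224.0]]
-2 [[225.0, 327.0], [542.0, 327.0], [218.0, 219.0], [549.0, 219.0]]
0 [[227.0, 321.0], [540.0, 321.0], [220.0, 214.0], [547.0, 214.0]]
```

>>> arm_command:
  increments:
    - [[0.4,0,0],[-1,-0.8,0],45]
    - [[0.4,0,0],[-1,-0.8,0],38]
    - [[0.4,0,0],[-1,-0.8,0],32]
    - [[0.4,0,0],[-1,-0.8,0],28]
    - [[0.4,0,0],[-1,-0.8,0],27]
    - [[0.4,0,0],[-1,-0.8,0],27]

```text
time: 15.12
position: [0.608, -0.0677, 0.0997]
eef_rot: [0.998, 0.002, 0.001, -0.055]
ft_force: [0.0, -0.1, 0.3]
width: 0.319
grip_force: 0.0
```

```bash
python3 st.py
```

```text
15.125 [ 0.608  -0.0677  0.0997] yawy -89.76 z [ 0.001  0.11  -0.994] [ 0.  -0.1  0.3] [-0.048 -0.024  0.031] 27.2 0.0
tool y [ 0.0042 -0.9939 -0.1102] x [1.     0.004  0.0019] roll 6.32 [-0.166  0.465 -0.023  1.1    0.109  2.971]
```

>>> arm_command:
  increments:
    - [[0,0,0],[0,0,0],25.5]
    - [[0,0,0],[0,0,0],25]
    - [[0,0,0],[0,0,0],24.5]
    - [[0,0,0],[0,0,0],24]

```text
time: 15.62
position: [0.608, -0.067, 0.0998]
eef_rot: [0.998, 0.002, 0.001, -0.056]
ft_force: [-0.1, 5.4, 2.2]
width: 0.28
grip_force: 2.6
```

```bash
python3 st.py
```

```text
15.625 [ 0.608  -0.067   0.0998] yawy -89.73 z [ 0.002  0.111 -0.994] [-0.1  5.4  2.2] [ 0.926  0.115 -0.021] 23.9 2.6
tool y [ 0.0046 -0.9938 -0.1114] x [1.     0.0044 0.0021] roll 6.4 [-0.165  0.464 -0.023  1.101  0.11   2.971]
```

Opening is 23.9 mm, so the pads are flush on the flats. I'll centre by 0.6 mm and grip.

>>> arm_command:
  increments:
    - [[0,0,0],[0,0.6,0],24]
    - [[0,0,0],[0,0.6,0],22]
    - [[0,0,0],[0,0.6,0],18]
    - [[0,0,0],[0,0.6,0],10]
    - [[0,0,0],[0,0.6,0],10]
    - [[0,0,0],[0,0.6,0],10]
    - [[0,0,0],[0,0.6,0],10]
    - [[0,0,0],[0,0.6,0],10]

```text
time: 16.62
position: [0.608, -0.067, 0.1]
eef_rot: [0.998, 0.002, 0.001, -0.055]
ft_force: [-1.8, 3.8, 5.1]
width: 0.261
grip_force: 58.5
```

```bash
python3 st.py 7
python3 - <<'E'
from st import *
grab('wrist','w7')
cv2.imwrite('pics/w7c.png',cv2.resize(cv2.imread('pics/w7.png')[120:340,130:390],(780,594),interpolation=cv2.INTER_CUBIC))
for box in [(265,205,287,240),(318,245,345,268)]: print(shift('side0','sd7',box)[0])
E
```

```text
16.625 [ 0.608 -0.067  0.1  ] yawy -89.75 z [ 0.002  0.11  -0.994] [-1.8  3.8  5.1] [0.733 0.342 0.012] 22.3 58.5
bracket shift side ((0.4356851259253247, 0.8291682351348832), 0.5956082906840761)
px per mm of y: side [[-0.19377951 -0.20795644]]
tool y [ 0.0043 -0.9939 -0.1104] x [1.     0.004  0.0023] roll 6.34 [-0.165  0.464 -0.023  1.1    0.109  2.972]
16.725 [ 0.608 -0.067  0.1  ] yawy -89.76 z [ 0.002  0.11  -0.994] [-1.2  4.2  5.6] [0.745 0.247 0.024] 22.5 58.5
tool y [ 0.0042 -0.9939 -0.1105] x [1.     0.004  0.0022] roll 6.34 [-0.165  0.464 -0.023  1.1    0.109  2.972]
(0.1107064285984265, 0.23281638951528194)
(0.20289824719901794, 0.12774218437188622)
```

View pics/w7c.png

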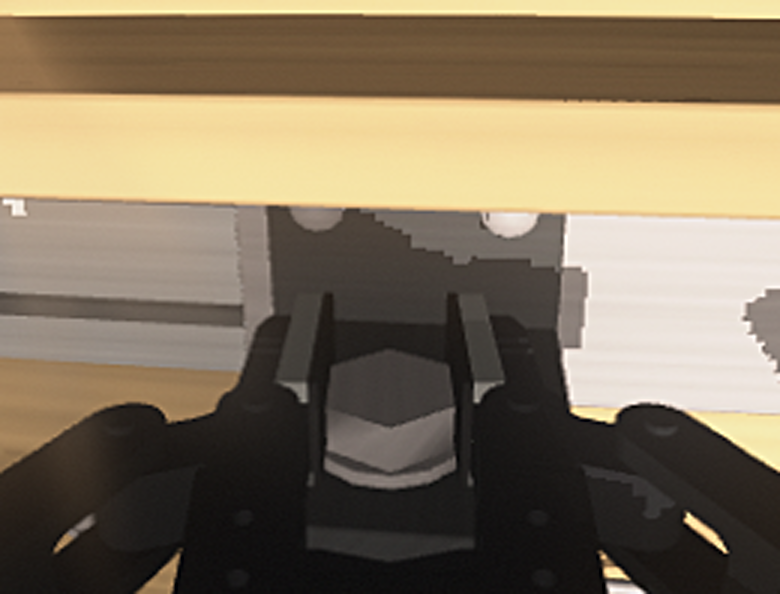

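The head sits squarely between the pads, with its vertices at (390,350) and (391,427). The grip is steady at 58 N and the carriage is unmoved, so I'm handing in.

```bash
python3 -c "
from bench import ctrl
print(ctrl.job_done())"
```

```text
the job is handed in; nothing more can be done
None
```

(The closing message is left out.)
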